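Hold the sprung lid of the wipes box open

ROBOT

A 7-joint arm with a two-finger parallel gripper is mounted at the origin on the work surface. World frame = base frame: x ahead of the robot, y to its left, z up, the work surface at z = 0. Lengths are in m, angles in rad, forces in N, time in s.
With the tool pointing down it reaches from about 0.4 to 0.9 m from the base axis. Payload 5.5 kg.
Tool frame: the origin (TCP) lies at the very end of the fingers, on their centre line; the grasp point (between the pads) lies 19 mm behind it (grip_point_offset is the distance from the TCP to the grasp point, in m); z points along the fingers, y is the line along which they close (so a half turn about z gives the same grasp; the last joint's range is limited). The gripper opens to 92 mm and grips with 3 to 60 N. Pads are 19 mm wide; open, the fingers measure 130 mm over their backs; the gripper's body (75 mm by 190 mm) begins 47 mm behind the grasp point.
Start: joints at [-1, 0.501, -0.427, 1.55, 0.221, 1.138, -0.21], TCP at [0.197, 0.619, 0.227] pointing down, gripper open.
Joint ranges: [-2.88, 2.88], [-0.31, 2.03], [-1.54, 1.56], [0.2, 2.42], [-1.41, 4.55], [0.19, 2.02], [-2.57, 2.57]. Speed limits (rad/s): [2.57, 2.57, 3.14, 3.14, 3.14, 3.14, 3.14].

INTERFACE

Orientations are given as a unit quaternion [w, x, y, z].
In Python, from plant import read_state, snapshot, calibration, finish_job, grip_point_offset gives the robot as it stands.
- The arm moves only by the tool arm_command, never from a script. Its argument "plan" is text: rows parted by semicolons, each of 7 numbers parted by spaces: the shift along the tool's x, y, z in mm, then the turn, a rotation vector about the tool's x, y, z in degrees, then the closure, from -1 (fully open) to 1 (shut). In form: tx ty tz wx wy wz grip; .... A call has 1 to 12 rows; each row is the pose to reach, as a shift and turn from the pose commanded when the call began, along the tool's axes at that moment; what a row does not reach only later rows make up. A row lasts 1/10 s, in which the tool goes at most 50 mm and 8.59 degrees, less where a joint would pass 70% of its speed; a pose out of reach is approached as far as the arm can. A call with a gripper value outside its range is refused whole. The fingers move at their own pace and stop on an object; the grip force is fixed at half the most. Time passes only in rows, so rows that repeat a pose let the fingers close. It gives the time, the measured TCP pose, the force, the opening and the grip force at its end, in the units of the state.
- read_state(): the state, without advancing time (a new reading comes with each control period).
- snapshot(name): name is "scene" or "top"; returns the picture (400x640x3 uint8, blue, green, red); there is no depth.
- calibration(name): a dict with "vfov" (degrees; the focal length in pixels is half the picture's height over the tangent of half this angle, whatever the lens; pixels are square), "cx", "cy" (the principal point, pixels), "extrinsics" (4x4, takes a point from camera to world coordinates). Camera axes: x right, y down, z forward; pixel columns grow to the right and rows downward; lengths in m; the calibration is good to about 2 mm. A picture is of the moment at which its call begins. calibration takes no time and is no camera call.
- finish_job(): hands the job in; it is judged then, once.
The state is a dict: "time_s": time; "joints": joint angles; "dq": joint speeds; "effort": joint torques, N m; "ee_pos": TCP position; "tool_rot": TCP orientation; "wrist_force": force on the tool from outside, world axes, zero at the start; "torque": the same for the moment, N m; "opening": finger opening in m; "grip_force": force on a finger pad.
Only numpy, scipy, OpenCV 4.12 (cv2) and the standard library are available. Lean on these libraries where they do the work, as an engineer would, in place of code of your own. Each camera call takes 0.05 s, during which the arm holds its last target. There are 200 camera calls.

TASK

Slide the wipes box, lid still shut, straight back across the changing tray until you feel it butt squarely against the blue stop along the tray's rear edge. Then raise the box's sprung lid to 60 degrees from shut and finish holding it there, not letting go, with the box still standing on the tray against the stop so a parent can pull wipes one-handed. Leave everything else where it is.

Things in the scene. Friction and masses are not known exactly. Their poses are not given: they have to be found in the camera images.
- tray: Grey plastic changing tray fixed to the dresser, 300 (x) by 420 (y) mm, floor 6 mm thick, 16 mm high side rims (+-y), open front (-x); a blue stop bar 50 mm tall, 20 mm thick runs along its whole rear (+x) edge. Origin: centre of its underside, on the dresser top. x points level at the stop, square to its face; z up. Place and heading differ each time.
- stop_face (a point): Middle of the front face of the blue stop, at the level of the tray's floor (130 mm along x from the tray's centre, 6 mm up). Axes as the tray's.
- wipes_box: White wipes box, loose on the tray, 125 (x) by 190 (y) by 70 (z) mm, plus a 7 mm lid; 0.65 to 1 kg in all, sliding takes some 2 to 9 N. Origin: centre of its underside. x points to its back, the hinge side, which is to go against the stop; it starts 45 to 85 mm short of the stop and up to 0.12 rad askew to the tray.
- box_back (a point): Lower edge of the box's back face, in the middle: 62.5 mm along x from the box's origin, at its underside. Axes as the box's.
- lid (a joint): Angle of the green lid in rad: 0 shut, growing as it opens upward about a hinge along the box's back top edge; 60 degrees = 1.047; the end of travel is 1.9. A light spring and its weight always close it: about 0.6 N at the tab lifts it off, about 1.3 N at the tab holds it at 60 degrees.
- lid_hinge (a point): Middle of the lid's hinge line, 59.5 mm behind the box's centre (+x) and 70 mm above its underside. The hinge line runs along the box's y axis. Axes turn with the lid (at 0 as the box's).
- lid_tab (a point): Centre of the orange tab on the lid's front edge: a round bar along the box's y, 16 mm thick, 28 mm long, on a stem 14 mm wide; 29 mm before the box's front face, 151 mm from the hinge and 3.5 mm above it when shut (80 mm above the dresser). Pinched from above on its flat ends (along y), it turns between the fingers as the lid swings; the box can be pushed by it. Axes turn with the lid.
- thermometer: A bystander: leave it where it is. Blue plastic bath thermometer, 90 by 30 by 18 mm, lying on the tray to the left (+y) of the wipes box. Origin: under its centre.
- pacifier_clip: A bystander: leave it where it is. Yellow spring clip of a pacifier holder, 67 by 20 by 15 mm, lying on the tray to the right (-y) of the wipes box. Origin: under its centre.
- bowl: A bystander: leave it where it is. White ceramic bowl, 120 mm across, 50 mm high, on the dresser beside the tray. Origin: under its centre.
- lotion: A bystander: leave it where it is. Orange lotion bottle, 52 mm across, 130 mm tall, on the dresser beside the tray. Origin: under its centre.
- cream_jar: A bystander: leave it where it is. White cream jar, 66 mm across, 55 mm tall, on the dresser beside the tray. Origin: under its centre.
- monitor_camera: A bystander: leave it where it is. White monitor camera, ball head on a round foot 70 mm across, 114 mm tall, on the dresser to the left, at the back. Origin: under its foot.
- hairbrush: A bystander: leave it where it is. Wooden baby hairbrush, 150 mm long, white head 34 mm wide, 26 mm high, lying on the dresser to the right. Origin: on the dresser under the middle.

How it is judged:
On the way:
1. the wipes box, lid shut, stands squarely against the rear stop (x of box_back in the frame of stop_face above -0.004 m and z of box_back in the frame of stop_face between -0.004 and 0.004 m and angle between the x axis of wipes_box and the x axis of tray, either way round below 0.07 rad and angle between wipes_box's own z axis and vertical below 0.06 rad and value of joint lid below 0.12 rad), for 0.2 s.
At the end, for the whole second after the job is handed in: The robot is holding the lid still, touching it with at least 0.4 N, at 60 degrees give or take 6 (0.942 to 1.152 rad); the box stands flat on the tray, within 6 mm of the stop and within 0.07 rad of square to it, and no other object touches the box or lid (x of box_back in the frame of stop_face above -0.006 m and z of box_back in the frame of stop_face between -0.004 and 0.004 m and angle between the x axis of wipes_box and the x axis of tray, either way round below 0.07 rad and angle between wipes_box's own z axis and vertical below 0.06 rad and value of joint lid between 0.942 and 1.152 rad and velocity of joint lid between -0.08 and 0.08 rad/s and linear speed of wipes_box below 0.02 m/s and (contact force between wipes_box and the fingers above 0.4 N or contact force between wipes_box and the arm above 0.4 N) and contact force between wipes_box and thermometer below 0.1 N and contact force between wipes_box and pacifier_clip below 0.1 N and contact force between wipes_box and bowl below 0.1 N and contact force between wipes_box and lotion below 0.1 N and contact force between wipes_box and cream_jar below 0.1 N and contact force between wipes_box and monitor_camera below 0.1 N and contact force between wipes_box and hairbrush below 0.1 N); the arm keeps its last pose, push and grip.
It fails at once if a bystander on the tray or dresser is disturbed (moved more than 20 mm) (distance of any of thermometer, pacifier_clip, bowl, lotion, cream_jar, monitor_camera, hairbrush from where it was at the start of the episode above 0.02 m).
It fails at once if the wipes box is tipped up by more than 20 degrees (angle between wipes_box's own z axis and vertical above 0.35 rad).
It also fails if it takes over 42 s, if anything falls off the work surface, if the arm or the gripper's body presses on something with over 40 N, if the wrist force passes 120 N, or if a joint passes its speed limit or range.

## Working session

There is one attempt and no reset: what is moved stays moved. The work goes in short steps, Python scripts to look and compute and a tool call to move; the robot and the scene stay as the last step left them, time stands still between calls to the robot, and variables do not carry over. Pictures are saved under pics/ and viewed, at most 10 in all, crops included, and the job is handed in when it is done.

Besides the shell and the picture viewer there is one more tool, called after ">>>" as name(argument=value, ...), one argument or row to a line, values as JSON. arm_command: Moves the arm, as the interface text tells. Its arguments: {"type":"object","properties":{"plan":{"type":"string"}},"required":["plan"]}

```bash
mkdir -p pics
python3 - <<'E'
from plant import *
import cv2
for n in("scene","top"):
    cv2.imwrite(f"pics/{n}0.png",snapshot(n)); c=calibration(n); print(n,c)
s=read_state(); print({k:s[k] for k in("time_s","ee_pos","tool_rot","wrist_force","opening")}, grip_point_offset)
E
```

```text
scene {'vfov': 50.364381057060484, 'cx': 313.2951464758635, 'cy': 200.39301620469627, 'extrinsics': array([[-0.47536603,  0.67319671, -0.56642152,  1.27678526],
       [ 0.87962621,  0.35132255, -0.32067149,  0.40477167],
       [-0.01687833, -0.65067554, -0.75916827,  1.10335382],
       [ 0.        ,  0.        ,  0.        ,  1.        ]])}
top {'vfov': 49.69624639875438, 'cx': 315.39724084973705, 'cy': 202.34724622191993, 'extrinsics': array([[-0.01324771, -0.99527754,  0.09616193,  0.41083528],
       [-0.9999071 ,  0.01349475,  0.0019191 ,  0.00531115],
       [-0.00320771, -0.09612757, -0.99536385,  1.23445121],
       [ 0.        ,  0.        ,  0.        ,  1.        ]])}
{'time_s': 0.1, 'ee_pos': array([0.1967718 , 0.61885447, 0.22579928]), 'tool_rot': array([-1.72558550e-04,  1.53260343e-01,  9.88185469e-01, -8.46245369e-04]), 'wrist_force': array([-2.60757038e-04,  2.49992376e-01, -3.00024774e-01]), 'opening': 0.0917620411560871} 0.0188
```

View pics/scene0.png

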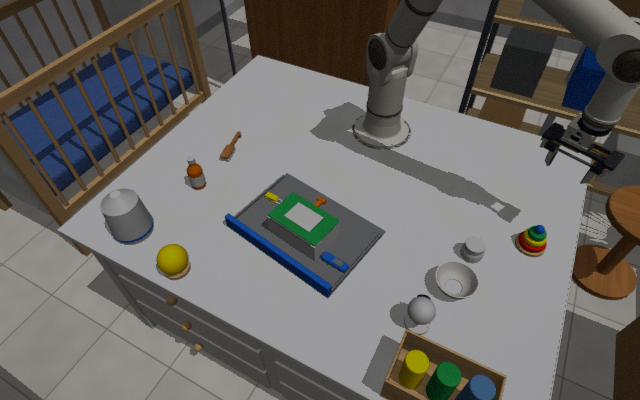

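View pics/top0.png

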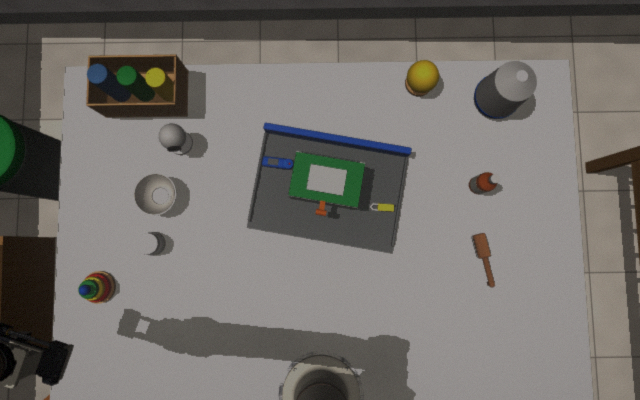

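The top view shows the tray centred near (329,190). The stop runs (265,126)–(410,151), the green lid spans about (290–365, 153–207), and the orange tab is at (322,208). I'll enlarge this area.

Run:
```python
import cv2
a=cv2.imread("pics/top0.png")[110:260,235:425]; cv2.imwrite("pics/tc.png",cv2.resize(a,None,fx=4,fy=4,interpolation=cv2.INTER_CUBIC))
a=cv2.imread("pics/scene0.png")[170:295,215:390]; cv2.imwrite("pics/sc.png",cv2.resize(a,None,fx=4,fy=4,interpolation=cv2.INTER_CUBIC))
```

```text
(no output)
```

View pics/tc.png

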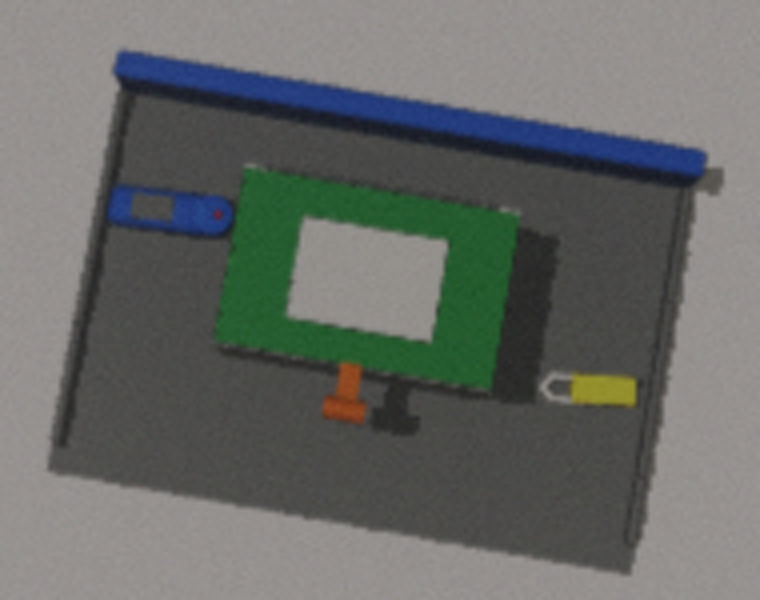

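View pics/sc.png

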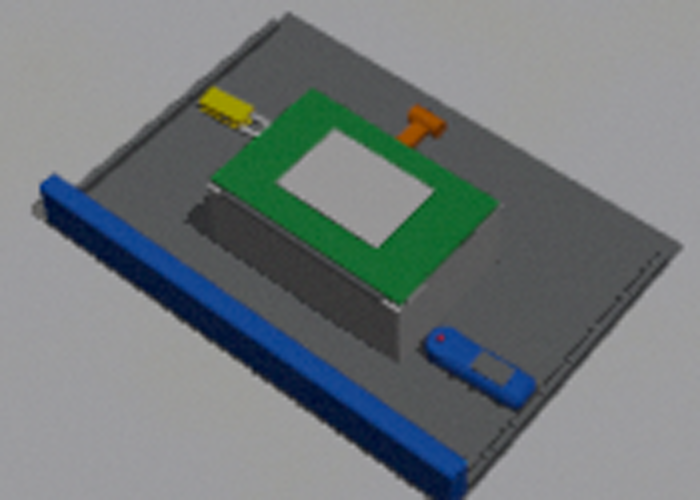

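```bash
cat > h.py <<'E'
import numpy as np
from plant import *
def w(n,u,v,z):
    c=calibration(n);E=c["extrinsics"];f=200/np.tan(np.radians(c["vfov"]/2))
    d=E[:3,:3]@np.array([(u-c["cx"])/f,(v-c["cy"])/f,1]);p=E[:3,3]
    return p+d*(z-p[2])/d[2]
E
python3 - <<'E'
from h import *
T=lambda u,v,z:w("top",235+u/4-.375,110+v/4-.375,z)[:2]
S=lambda u,v,z:w("scene",215+u/4-.375,170+v/4-.375,z)[:2]
P=dict(sRL=T(120,52,.056),sRR=T(706,152,.056),fL=T(50,470,.006),fR=T(630,572,.006),bl=T(247,167,.083),br=T(518,213,.083),fl=T(216,344,.083),fr=T(492,389,.083),tab=T(344,411,.083),
tabS=S(427,120,.083),blS=S(404,305,.083),brS=S(211,184,.083),frS=S(314,90,.083),flS=S(498,206,.083),th=T(233,213,.015),cl=T(541,387,.01),sfL=S(462,462,.056),sfR=S(60,178,.056))
for k,v in P.items(): print(k,v.round(4))
a=lambda p,q:np.arctan2(*( (P[p]-P[q])*[-1,1])) 
print("stop ang",a('sRL','sRR'),a('fL','fR'),a('sfL','sfR'),"box",a('bl','br'),a('fl','fr'),a('blS','brS'),a('flS','frS'))
for p,q in(("sRL","sRR"),("fL","fR"),("bl","br"),("bl","fl"),("br","fr"),("blS","brS"),("blS","flS")): print(p,q,np.linalg.norm(P[p]-P[q]))
th=(a('sRL','sRR')+a('fL','fR'))/2; x=np.array([np.cos(th),np.sin(th)]);y=np.array([-x[1],x[0]])
print("th",th)
for k,v in P.items(): print(k,(x@v).round(4),(y@v).round(4))
E
```

```text
sRL [0.7502 0.1464]
sRR [ 0.6735 -0.2599]
fL [0.4614 0.2027]
fR [ 0.3839 -0.2071]
bl [0.6615 0.0572]
br [ 0.6274 -0.1255]
fl [0.5412 0.0791]
fr [ 0.5084 -0.1053]
tab [ 0.495  -0.0061]
tabS [ 0.5008 -0.0051]
blS [0.6649 0.0622]
brS [ 0.635 -0.122]
frS [ 0.5147 -0.1004]
flS [0.552  0.0825]
th [0.643  0.0706]
cl [ 0.5155 -0.1471]
sfL [0.7456 0.1506]
sfR [ 0.6685 -0.2455]
stop ang -0.18655273721560714 -0.1867599190625088 -0.19216178863527483 box -0.1845937213673721 -0.17601055150927675 -0.1607294191662265 -0.20142959785620876
sRL sRR 0.4134387433832105
fL fR 0.4170844357910844
bl br 0.18590139312830772
bl fl 0.12233360921127827
br fr 0.12074047881387151
blS brS 0.18662508101382133
blS flS 0.11465332992903153
th -0.18665632813905797
sRL 0.71 0.2831
sRR 0.7101 -0.1304
fL 0.4157 0.2848
fR 0.4157 -0.1323
bl 0.6394 0.179
br 0.6398 -0.0069
fl 0.5171 0.1782
fr 0.5191 -0.0091
tab 0.4875 0.0859
tabS 0.4931 0.088
blS 0.6418 0.1845
brS 0.6466 -0.0021
frS 0.5244 -0.0032
flS 0.5272 0.1835
th 0.6187 0.1887
cl 0.5339 -0.0489
sfL 0.7047 0.2863
sfR 0.7025 -0.1172
```

>>> arm_command(
  plan="-476 -504 0 0 0 -7 -1;-476 -504 0 0 0 -7 -1;-476 -504 0 0 0 -7 -1;-476 -504 0 0 0 -7 -1;-476 -504 0 0 0 -7 -1;-476 -504 0 0 0 -7 -1;-476 -504 0 0 0 -7 -1;-476 -504 0 0 0 -7 -1;-476 -504 0 0 0 -7 -1;-476 -504 0 0 0 -7 -1;-476 -504 0 0 0 -7 -1;-476 -504 0 0 0 -7 -1",
)

```text
time_s: 1.3
ee_pos: [0.4577, 0.077, 0.2267]
tool_rot: [0.0, 0.093, 0.996, 0.0]
wrist_force: [2.0, -0.1, 0.5]
opening: 0.0921
grip_force: 0.0
```

>>> arm_command(
  plan="-27 -37 0 0 0 0 -1;-55 -74 0 0 0 0 -1;-55 -74 30 0 0 0 -1;-55 -74 60 0 0 0 -1;-55 -74 90 0 0 0 -1;-55 -74 90 0 0 0 -1;-55 -74 90 0 0 0 -1",
)

```text
time_s: 2.0
ee_pos: [0.4973, -0.0038, 0.1366]
tool_rot: [-0.001, 0.093, 0.996, -0.0]
wrist_force: [0.4, 0.2, 1.3]
opening: 0.0914
grip_force: 0.0
```

Run:
```python
from h import *
import cv2
a=np.vstack([cv2.resize(snapshot("top")[130:240,250:410],None,fx=3.5,fy=3.5,interpolation=2)[:,:560],]) 
b=cv2.resize(snapshot("scene")[150:260,250:410],None,fx=3.5,fy=3.5,interpolation=2)
cv2.imwrite("pics/p1.png",cv2.resize(np.vstack([a,b]),None,fx=.77,fy=.77))
s=read_state();print(s["ee_pos"],s["tool_rot"],s["wrist_force"])
```

```text
[ 0.49893083 -0.00376236  0.13817155] [1.12688874e-03 9.25609072e-02 9.95706374e-01 1.58174059e-04] [ 0.54329808 -0.10082924  0.5124113 ]
```

View pics/p1.png

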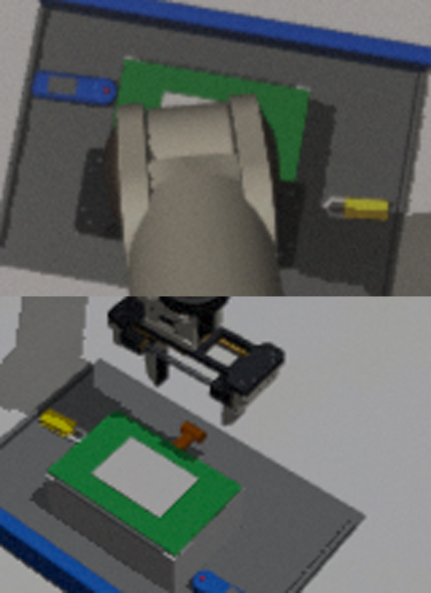

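The scene view shows the open fingers straddling the orange tab, at about (190,435) in the picture. Next I descend and close.

>>> arm_command(
  plan="0 0 25 0 0 0 -1;0 0 50 0 0 0 -1;0 0 76 0 0 0 -1;0 0 76 0 0 0 -1;0 0 76 0 0 0 -1;0 0 76 0 0 0 1;0 0 76 0 0 0 1;0 0 76 0 0 0 1;0 0 76 0 0 0 1;0 0 76 0 0 0 1;0 0 76 0 0 0 1;0 0 76 0 0 0 1",
)

```text
time_s: 3.3
ee_pos: [0.4977, -0.0039, 0.0606]
tool_rot: [-0.0, 0.093, 0.996, 0.0]
wrist_force: [-0.4, 0.9, -0.4]
opening: 0.0404
grip_force: 0.0
```

>>> arm_command(
  plan="0 0 0 0 0 0 1;0 0 0 0 0 0 1;0 0 0 0 0 0 1;0 0 0 0 0 0 1;0 0 0 0 0 0 1;0 0 0 0 0 0 1",
)

```text
time_s: 3.9
ee_pos: [0.4975, -0.0043, 0.0606]
tool_rot: [-0.0, 0.093, 0.996, -0.0]
wrist_force: [-1.8, -2.0, 0.6]
opening: 0.0276
grip_force: 30.0
```

The tab is gripped: opening 27.6 mm, against 28 mm for the tab. Now the push.

>>> arm_command(
  plan="-4 0 0 0 0 0 1;-8 0 0 0 0 0 1;-12 0 0 0 0 0 1;-16 0 0 0 0 0 1;-20 0 0 0 0 0 1;-24 0 0 0 0 0 1;-28 0 0 0 0 0 1;-32 0 0 0 0 0 1;-35 0 0 0 0 0 1;-38 0 0 0 0 0 1;-38 0 0 0 0 0 1",
)

```text
time_s: 5.0
ee_pos: [0.536, -0.0111, 0.0608]
tool_rot: [0.001, 0.093, 0.996, 0.0]
wrist_force: [-2.0, 0.3, -0.6]
opening: 0.0275
grip_force: 30.0
```

>>> arm_command(
  plan="-1 0 0 0 0 0 1;-2 0 0 0 0 0 1;-3 0 0 0 0 0 1;-4 0 0 0 0 0 1;-4 0 0 0 0 0 1",
)

```text
time_s: 5.5
ee_pos: [0.5392, -0.0117, 0.0607]
tool_rot: [0.0, 0.093, 0.996, -0.0]
wrist_force: [-2.8, -0.0, 0.6]
opening: 0.0276
grip_force: 30.0
```

>>> arm_command(
  plan="-1 0 0 0 0 0 1;-2 0 0 0 0 0 1;-3 0 0 0 0 0 1;-3 0 0 0 0 0 1",
)

```text
time_s: 5.9
ee_pos: [0.5423, -0.0123, 0.0607]
tool_rot: [0.0, 0.093, 0.996, 0.0]
wrist_force: [-3.4, 0.9, -0.4]
opening: 0.0277
grip_force: 30.0
```

>>> arm_command(
  plan="-1 0 0 0 0 0 1;-2 0 0 0 0 0 1;-2 0 0 0 0 0 1",
)

```text
time_s: 6.2
ee_pos: [0.5442, -0.0126, 0.0607]
tool_rot: [0.0, 0.093, 0.996, 0.0]
wrist_force: [-3.1, 0.5, 1.0]
opening: 0.0278
grip_force: 30.0
```

>>> arm_command(
  plan="-1 0 0 0 0 0 1;-2 0 0 0 0 0 1;-2 0 0 0 0 0 1",
)

```text
time_s: 6.5
ee_pos: [0.5462, -0.013, 0.0607]
tool_rot: [0.0, 0.093, 0.996, 0.0]
wrist_force: [-3.0, 0.4, -0.4]
opening: 0.0273
grip_force: 30.0
```

>>> arm_command(
  plan="-1 0 0 0 0 0 1;-2 0 0 0 0 0 1;-2 0 0 0 0 0 1",
)

```text
time_s: 6.8
ee_pos: [0.5471, -0.0134, 0.0605]
tool_rot: [-0.001, 0.093, 0.996, -0.0]
wrist_force: [-6.0, 0.8, 1.0]
opening: 0.0278
grip_force: 30.0
```

>>> arm_command(
  plan="-1 0 0 0 0 0 1;-2 0 0 0 0 0 1;-2 0 0 0 0 0 1",
)

```text
time_s: 7.1
ee_pos: [0.5473, -0.014, 0.06]
tool_rot: [-0.003, 0.092, 0.996, -0.0]
wrist_force: [-8.4, -0.3, 2.1]
opening: 0.0276
grip_force: 30.0
```

>>> arm_command(
  plan="-2 0 0 0 0 0 1;-3 0 0 0 0 0 1;-4 0 0 0 0 0 1;-4 0 0 0 0 0 1;-4 0 0 0 0 0 1;-4 0 0 0 0 0 1",
)

```text
time_s: 7.7
ee_pos: [0.5478, -0.0151, 0.0591]
tool_rot: [-0.006, 0.093, 0.996, -0.001]
wrist_force: [-14.7, -0.1, 3.9]
opening: 0.028
grip_force: 30.0
```

Run:
```python
from h import *
import cv2
a=cv2.resize(snapshot("scene")[160:295,215:390],None,fx=4,fy=4,interpolation=2)
cv2.imwrite("pics/p2.png",a)
s=read_state();print(s["ee_pos"],s["tool_rot"],s["wrist_force"],s["torque"])
```

```text
[ 0.54775308 -0.01508219  0.0590727 ] [-5.69988848e-03  9.26998486e-02  9.95677338e-01 -9.42510722e-04] [-1.52533437e+01  1.01405802e-02  4.99276418e+00] [-0.05953014  2.99842662  0.08559269]
```

View pics/p2.png

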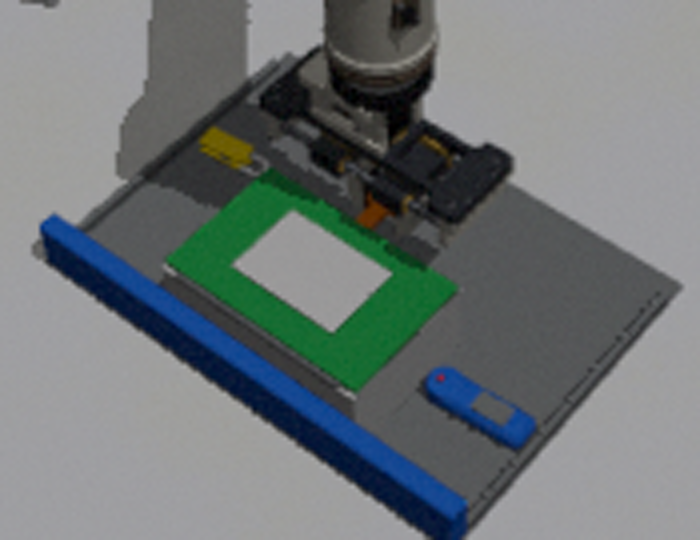

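Run:
```python
from h import *
t=-.187;x=np.array([np.cos(t),np.sin(t)]);y=np.array([-x[1],x[0]])
S=lambda u,v,z:w("scene",215+u/4-.375,160+v/4-.375,z)[:2]
for n,p in dict(bl=S(357,390,.083),br=S(166,264,.083),sfrontL=S(432,502,.056),srearR=S(47,216,.056),sRearL=S(467,505,.056),sFrontL=S(463,500,.056),sFrontR=S(62,218,.056)).items(): print(n,(x@p).round(4),(y@p).round(4))
```

```text
bl 0.6924 0.1828
br 0.696 -0.0021
sfrontL 0.7175 0.2703
srearR 0.7075 -0.1266
sRearL 0.7043 0.2907
sFrontL 0.7029 0.2861
sFrontR 0.7015 -0.1157
```

The box moved about 50 mm, meets 15 N at the stop, and sits square to within about 0.02 rad. In the picture its back edge, (166,264)–(357,390), lies along the stop. Next I raise the lid along its arc with a slight bias towards the hinge.

>>> arm_command(
  plan="1 0 -3 0 0 0 1;2 0 -6 0 0 0 1;2.6 0 -10 0 0 0 1;2.6 0 -13 0 0 0 1;1.5 0 -19 0 0 0 1;0.6 0 -25.7 0 0 0 1;-1 0 -32 0 0 0 1;-2.5 0 -38.2 0 0 0 1;-4.5 0 -44 0 0 0 1;-6.6 0 -50.4 0 0 0 1;-6.6 0 -50.4 0 0 0 1",
)

```text
time_s: 8.85
ee_pos: [0.5592, -0.0172, 0.1113]
tool_rot: [-0.001, 0.093, 0.996, -0.001]
wrist_force: [-6.3, -2.3, -0.7]
opening: 0.0278
grip_force: 30.0
```

>>> arm_command(
  plan="-2.5 0 -6 0 0 0 1;-5.2 0 -11.8 0 0 0 1;-8.2 0 -17.5 0 0 0 1;-11.5 0 -23.1 0 0 0 1;-15 0 -28.6 0 0 0 1;-18.7 0 -33.9 0 0 0 1;-22.6 0 -39 0 0 0 1;-26.8 0 -43.9 0 0 0 1;-26.8 0 -43.9 0 0 0 1",
)

```text
time_s: 9.75
ee_pos: [0.5869, -0.0224, 0.1559]
tool_rot: [0.0, 0.093, 0.996, -0.001]
wrist_force: [-6.4, -3.2, 1.7]
opening: 0.0278
grip_force: 30.0
```

>>> arm_command(
  plan="-4.4 0 -4.7 0 0 0 1;-8.9 0 -9.4 0 0 0 1;-13.7 0 -13.7 0 0 0 1;-18.6 0 -17.8 0 0 0 1;-23.8 0 -21.7 0 0 0 1;-29.1 0 -25.4 0 0 0 1;-34.5 0 -28.8 0 0 0 1;-40 0 -32 0 0 0 1;-40 0 -32 0 0 0 1;-40 0 -32 0 0 0 1;-40 0 -32 0 0 0 1",
)

```text
time_s: 10.85
ee_pos: [0.6261, -0.0299, 0.1876]
tool_rot: [0.0, 0.093, 0.996, -0.001]
wrist_force: [-4.6, -3.6, 2.7]
opening: 0.0277
grip_force: 30.0
```

Run:
```python
from h import *
import cv2
im=snapshot("scene");cv2.imwrite("pics/p3full.png",im)
cv2.imwrite("pics/p3.png",cv2.resize(im[150:295,215:390],None,fx=4,fy=4,interpolation=2))
cv2.imwrite("pics/p3t.png",cv2.resize(snapshot("top")[110:260,235:425],None,fx=4,fy=4,interpolation=2))
s=read_state();print(s["ee_pos"],s["tool_rot"],s["wrist_force"],s["torque"])
```

```text
[ 0.62612206 -0.02988703  0.18760692] [ 4.79771042e-04  9.33605487e-02  9.95631828e-01 -9.16764933e-04] [-3.94792308 -3.29741037  2.07603063] [-0.67897944  1.00522676  0.03023976]
```

View pics/p3.png

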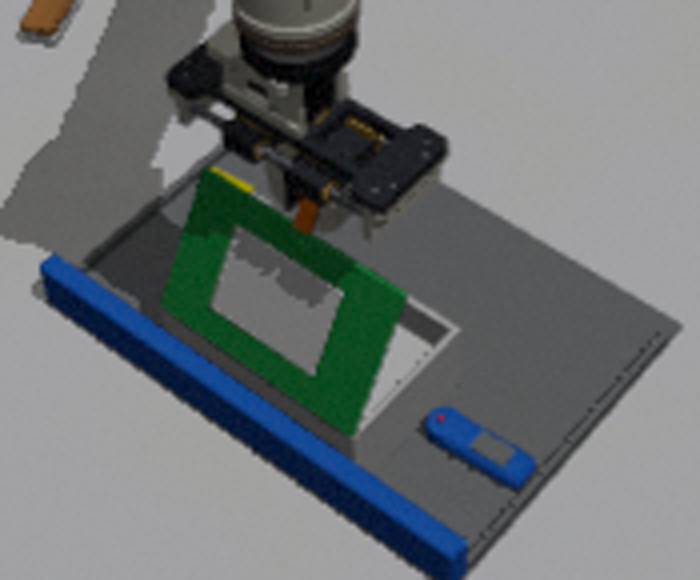

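View pics/p3t.png

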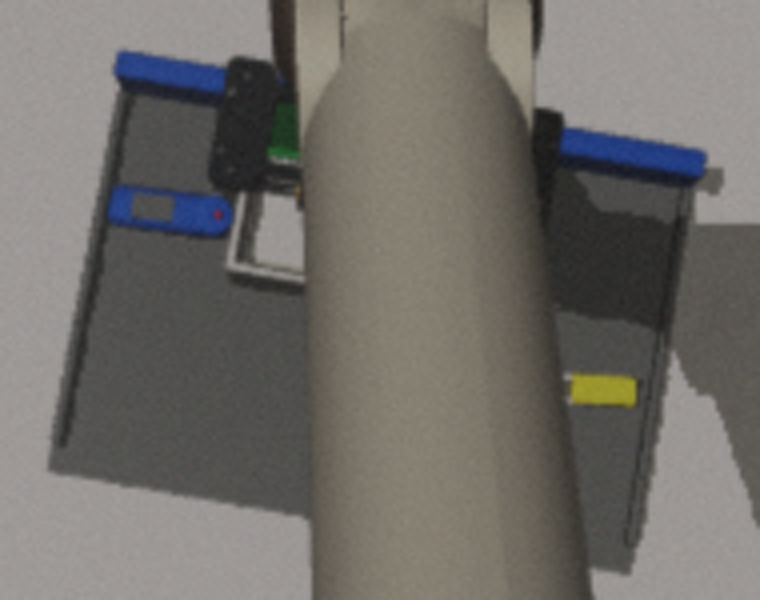

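The lid stands open at roughly 60°, with the fingers still on the tab, the box at the stop and the bystanders unmoved. The lid's free-edge corners are at (405,297) and (207,170), and the box's front-left rim is at (460,328). I'll check the angle by projection.

Run:
```python
from h import *
t=-.187;X=np.array([np.cos(t),np.sin(t),0]);Y=np.array([-X[1],X[0],0])
c=calibration("scene");E=np.linalg.inv(c["extrinsics"]);f=200/np.tan(np.radians(c["vfov"]/2))
def px(x,y,z):
    p=E[:3,:3]@(X*x+Y*y+[0,0,z])+E[:3,3]; u=c["cx"]+f*p[0]/p[2];v=c["cy"]+f*p[1]/p[2]
    return np.array([(u+.375-215)*4,(v+.375-150)*4]).round(0)
h=.6925
for th in(0,54,57,60,63,66):
    s,k=np.sin(np.radians(th)),np.cos(np.radians(th))
    g=lambda a,b,y:px(h-a*k+b*s,y,.076+a*s+b*k)
    print(th,g(.122,.007,.182),g(.122,.007,-.004),g(0,.007,.182),g(0,.007,-.004))
print("box front left rim",px(h-.122,.184,.076))
for u,v in((460,328),):print(X@w("scene",215+u/4-.375,150+v/4-.375,.076),Y@w("scene",215+u/4-.375,150+v/4-.375,.076))
```

```text
0 [461. 321.] [275. 204.] [356. 429.] [167. 300.]
54 [413. 289.] [215. 164.] [351. 437.] [163. 307.]
57 [408. 291.] [209. 165.] [351. 437.] [162. 307.]
60 [403. 293.] [203. 167.] [351. 438.] [162. 308.]
63 [397. 296.] [198. 169.] [351. 438.] [162. 308.]
66 [392. 300.] [192. 172.] [351. 439.] [162. 309.]
box front left rim [463. 328.]
0.5720046092325157 0.1821298562469973
```

```bash
python3 -c "
from plant import *
print(finish_job())"
```

```text
the job is handed in; nothing more can be done
None
```

I slid the wipes box back with its lid shut until it butted against the stop, then raised the lid and handed in still gripping its tab. By the arm pose and camera projection, the lid is at about 58–60°, the box is square to the stop within about 0.02 rad, and no bystander in view moved; the hand-in returned no verdict.

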